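# Return four reagent bottles to their spill dishes

### The job

Stand each of the four reagent bottles upright in the spill dish that matches it: the dish has the colour of the bottle's cap, and of the two white-capped bottles the smaller goes in the small white dish and the larger in the large white dish. Set each bottle down gently, flat on the dish's floor, never tip or drop one, and leave the glass beaker and the round case where they stand.

Things in the scene. Friction and masses are not known exactly. Their poses are not given: they have to be found in the camera images.
- bottle_blue: White reagent bottle with a dark blue screw cap and a blue band on its label. Round, body 48 mm across with straight sides from 3 to 62 mm height, then a sloping shoulder and a 31 mm wide cap from 83 mm to the top at 101 mm; 0.08 to 0.18 kg. Origin: centre of the underside, z up its axis. Loose, stands upright on the cart. It does not yield when gripped.
- bottle_white_small: The smaller white-capped bottle: white reagent bottle with a white screw cap and a green band on its label. Round, body 48 mm across with straight sides from 3 to 62 mm height, then a sloping shoulder and a 31 mm wide cap from 83 mm to the top at 101 mm; 0.08 to 0.18 kg. Origin: centre of the underside, z up its axis. Loose, stands upright on the cart. It does not yield when gripped.
- bottle_red: Amber-brown reagent bottle with a red screw cap. Round, body 60 mm across with straight sides from 4 to 75 mm height, then a sloping shoulder and a 35 mm wide cap from 103 mm to the top at 121 mm; 0.14 to 0.45 kg. Origin: centre of the underside, z up its axis. Loose, stands upright on the cart. It does not yield when gripped.
- bottle_white_large: The larger white-capped bottle: white reagent bottle with a white screw cap and a dark grey band on its label. Round, body 60 mm across with straight sides from 4 to 75 mm height, then a sloping shoulder and a 35 mm wide cap from 103 mm to the top at 121 mm; 0.14 to 0.45 kg. Origin: centre of the underside, z up its axis. Loose, stands upright on the cart. It does not yield when gripped.
- dish_blue: Blue round spill dish, the only blue one: 72 mm across outside, 66 mm across inside, flat floor 3 mm above the cart top, low rim 9 mm (bead to 10.5 mm) high. Origin: centre of its underside, on the cart top, z up. Fixed to the cart top; empty at the start.
- dish_white_small: White round spill dish, the smaller of the two white ones: 72 mm across outside, 66 mm across inside, flat floor 3 mm above the cart top, low rim 9 mm (bead to 10.5 mm) high. Origin: centre of its underside, on the cart top, z up. Fixed to the cart top; empty at the start.
- dish_red: Red round spill dish, the only red one: 90 mm across outside, 84 mm across inside, flat floor 3 mm above the cart top, low rim 9 mm (bead to 10.5 mm) high. Origin: centre of its underside, on the cart top, z up. Fixed to the cart top; empty at the start.
- dish_white_large: White round spill dish, the larger of the two white ones: 90 mm across outside, 84 mm across inside, flat floor 3 mm above the cart top, low rim 9 mm (bead to 10.5 mm) high. Origin: centre of its underside, on the cart top, z up. Fixed to the cart top; empty at the start.
- beaker: Clear glass beaker, bystander: 57 mm across, 66 mm high, loose, light. Origin: centre of its underside. The ten listed things stand at least 90 mm apart, centre to centre.
- round_case: Round flat case with black base and plain, closed, near-white lid (not a dish), bystander: 61 mm across, 24 mm high, loose. Origin: centre of its underside.

How it is judged:
By the outcome, as a careful person would: the job done as asked, in the order asked, and still so for the second after the job is handed in, with the robot touching nothing.
It also fails if it takes over 96 s, if anything falls off the work surface, if the arm or the gripper's body presses on something with over 40 N, if the wrist force passes 120 N, or if a joint passes its speed limit or range.

### The arm

A 6-joint arm with a two-finger parallel gripper is mounted at the origin on a cart in front of the work surface, level with it; the furniture and walls round the work are solid. World frame = base frame: x ahead of the robot, y to its left, z up, the work surface at z = 0. Lengths are in mm, angles in degrees, forces in N, time in s.
With the tool pointing down it reaches from about 300 to 850 mm from the base axis. Payload 4.2 kg.
Tool frame: the origin (TCP) lies midway between the tips of the shut fingers; the grasp point (between the pads) lies 19 mm behind it (env.tcp_to_grasp is the distance from the TCP to the grasp point, in mm); z points along the fingers, x is the direction in which the jaws open and shut, and the axes are right-handed (so a half turn about z gives the same grasp; the last joint's range is limited). The gripper opens to 91 mm and grips with 3 to 60 N. Pads are 32 mm wide; open, the fingers measure 118 mm over their backs; the gripper's body (76 mm by 178 mm) begins 60 mm behind the grasp point.
Start: joints at [-67.38, 18.312, 89.639, -0, 72.044, -1.146], TCP at [231.734, -526.253, 213.976] pointing down, gripper open.
Joint ranges: [-177.97, 177.97], [-48.28, 115.42], [12.27, 149.76], [-77.06, 257.06], [2.81, 150.46], [-146.56, 146.56]. Speed limits (degrees/s): [147.25, 147.25, 180, 180, 180, 180].

### API

Orientations are given as [roll, pitch, yaw] about the fixed x, y, z axes, in that order (R = Rz(yaw) Ry(pitch) Rx(roll)).
In Python, from workcell import env gives the robot as it stands.
- The arm moves only by the tool drive_tool, never from a script. Its argument "motion" is a list of rows, each a list of 2 entries, a list of its own where there are three numbers: the shift along the world's x, y, z in m, then the turn, a rotation vector about the world's x, y, z in rad. In form: [[[dx, dy, dz], [wx, wy, wz]], ...]. A call has exactly 10 rows; each row shifts and turns the commanded pose from where the row before left it; what a row does not reach is not made up. A row lasts 1/12 s, in which the tool goes at most 41.7 mm and 7.16 degrees, less where a joint would pass 70% of its speed; a pose out of reach is approached as far as the arm can. A call is refused whole if a number of a shift passes 0.0417 or a number of a turn 0.125, either way. A call with a gripper value outside its range is refused whole. "claw" is the opening, from 0 (shut) to 1 (fully open), set as the call begins (left out, the last holds). The fingers move at their own pace and stop on an object; "force" is the grip in N (left out, the last holds). Time passes only in rows, so rows that do not move let the fingers close, or fill a call up. It gives the time, the measured TCP pose, the force and the opening at its end, in the units of the state.
- env.state(): the state, without advancing time (a new reading comes with each control period).
- env.grab_frame(name): name is "side" or "top"; returns the picture (400x640x3 uint8, red, green, blue); there is no depth.
- env.camera_params(name): a dict with "fov_y" (degrees; the focal length in pixels is half the picture's height over the tangent of half this angle, whatever the lens; pixels are square), "cx", "cy" (the principal point, pixels), "pose" (4x4, takes a point from camera to world coordinates). Camera axes: x right, y down, z forward; pixel columns grow to the right and rows downward; lengths in mm; the calibration is good to about 2 mm. A picture is of the moment at which its call begins. camera_params takes no time and is no camera call.
- env.job_done(): hands the job in, once; it reports no verdict.
The state is a dict: "time_s": time; "qpos": joint angles; "qvel": joint speeds; "effort": joint torques, N m; "ee_pos": TCP position; "ee_rot": TCP orientation; "force": force on the tool from outside, world axes, zero at the start; "torque": the same for the moment, N m; "gripper_width": finger opening in mm.
Only numpy, scipy, OpenCV 4.12 (cv2) and the standard library are available. Lean on these libraries where they do the work, as an engineer would, in place of code of your own. Each camera call takes 0.05 s, during which the arm holds its last target.

## Working session

There is one attempt and no reset: what is moved stays moved. The work goes in short steps, Python scripts to look and compute and a tool call to move; the robot and the scene stay as the last step left them, time stands still between calls to the robot, and variables do not carry over. Pictures are saved under pics/ and viewed, and the job is handed in when it is done.

Besides the shell and the picture viewer there is one more tool, called by a JSON object that holds its "name" and its "arguments". drive_tool: Moves the arm, as the interface text tells. Its arguments: {"type":"object","properties":{"motion":{"type":"array","items":{"type":"array"}},"claw":{"type":"number"},"force":{"type":"number"}},"required":["motion"]}

```bash
mkdir -p pics; ls; python3 - <<'E'
from workcell import env
import cv2
s=env.state();print(s)
for n in("top","side"):
    p=env.camera_params(n);print(n,p)
    cv2.imwrite(f"pics/{n}0.png",env.grab_frame(n)[:,:,::-1])
E
```

```text
pics
{'time_s': 0.0, 'qpos': array([-6.73793201e+01,  1.83516618e+01,  8.97057397e+01, -6.53017735e-04,
        7.20423097e+01, -1.14657120e+00]), 'qvel': array([ 0.03446091, -0.01521713,  0.03669268, -0.01655447,  0.05664362,
        0.05787181]), 'effort': array([ 2.06383957e-03, -4.12465417e+01, -2.31970632e+01,  7.27993716e-02,
        4.54833987e-02, -1.42139929e-04]), 'ee_pos': array([ 231.53995294, -525.78410726,  213.12457395]), 'ee_rot': array([-1.79998625e+02,  9.97036425e-02, -6.62325458e+01]), 'force': array([ 0.04680518,  0.44095363, -0.66188031]), 'torque': array([-0.0044663 , -0.02797429,  0.01346904]), 'gripper_width': 91.19399237533166}
top {'fov_y': 46.80299443454699, 'cx': 309.589714161694, 'cy': 200.3221747536972, 'pose': array([[-2.18161913e-02, -9.81509801e-01,  1.90164570e-01,
         3.61610261e+02],
       [-9.99369779e-01,  2.67369757e-02,  2.33490470e-02,
         5.54550573e+01],
       [-2.80017440e-02, -1.89535337e-01, -9.81474533e-01,
         8.72494634e+02],
       [ 0.00000000e+00,  0.00000000e+00,  0.00000000e+00,
         1.00000000e+00]])}
side {'fov_y': 51.49288731559569, 'cx': 324.21126287438284, 'cy': 203.71462487724457, 'pose': array([[ 9.97276002e-01, -1.30436328e-02,  7.25977942e-02,
         4.61858876e+02],
       [-7.15649897e-02, -4.09445671e-01,  9.09523334e-01,
        -7.30353860e+02],
       [ 1.78613642e-02, -9.12241254e-01, -4.09263809e-01,
         3.78064530e+02],
       [ 0.00000000e+00,  0.00000000e+00,  0.00000000e+00,
         1.00000000e+00]])}
```

View pics/top0.png

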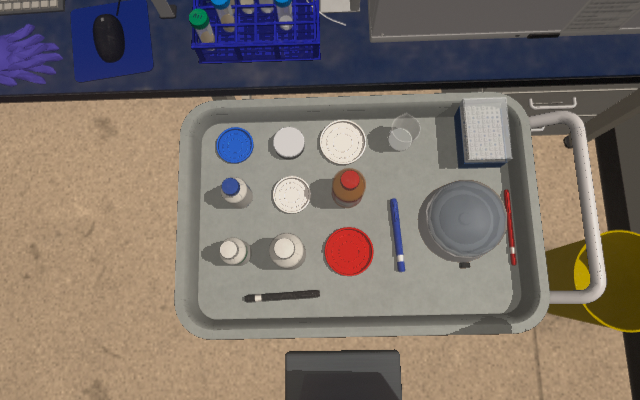

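View pics/side0.png

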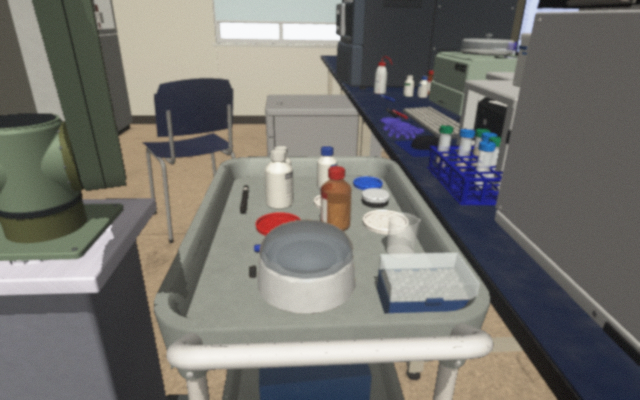

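The top view shows four dishes: blue (235,145), small white (291,195), large white (342,142) and red (348,251). The bottles are blue (234,190), small white (232,251), large white (287,250) and red (349,187). The case is at (289,142) and the beaker at (402,135). I'll enlarge it next.

```bash
python3 - <<'E'
import cv2
i=cv2.imread("pics/top0.png")
c=i[110:280,200:400]
cv2.imwrite("pics/crop1.png",cv2.resize(c[:95],None,fx=4,fy=4,interpolation=cv2.INTER_CUBIC))
cv2.imwrite("pics/crop2.png",cv2.resize(i[170:290,200:400],None,fx=4,fy=4,interpolation=cv2.INTER_CUBIC))
E
```

```text
(no output)
```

View pics/crop1.png

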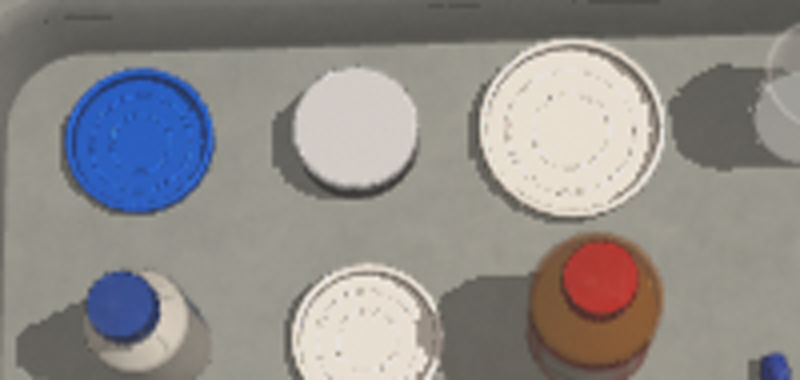

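View pics/crop2.png

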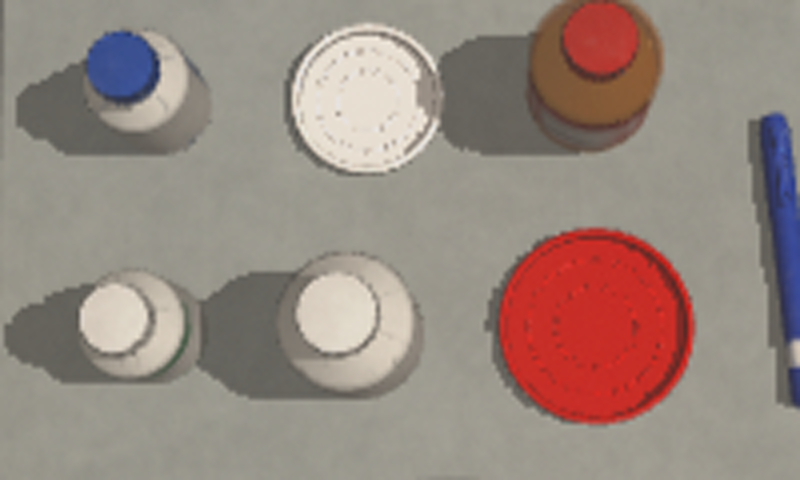

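```bash
cat > h.py <<'E'
import numpy as np
from workcell import env
P={n:env.camera_params(n) for n in("top","side")}
def ray(n,u,v):
    p=P[n];f=200/np.tan(np.radians(p["fov_y"]/2));T=np.array(p["pose"])
    return T[:3,3],T[:3,:3]@np.array([(u-p["cx"])/f,(v-p["cy"])/f,1])
def w(n,u,v,z):
    o,d=ray(n,u,v);return (o+d*(z-o[2])/d[2])[:2]
def pix(n,X):
    p=P[n];f=200/np.tan(np.radians(p["fov_y"]/2));T=np.array(p["pose"])
    c=T[:3,:3].T@(np.array(X)-T[:3,3]);return c[:2]/c[2]*f+[p["cx"],p["cy"]]
E
python3 - <<'E'
from h import *
import cv2
c1=lambda u,v:((u+.5)/4-.5+200,(v+.5)/4-.5+110)
c2=lambda u,v:((u+.5)/4-.5+200,(v+.5)/4-.5+170)
it={'d_blue':(c1(139,141),10),'d_wl':(c1(571,128),10),'d_ws':(c2(366,98),10),'d_red':(c2(596,326),10),
'b_blue':(c2(123,64),101),'b_ws':(c2(114,316),101),'b_wl':(c2(337,312),121),'b_red':(c1(600,276),121),
'case':(c1(356,128),24)}
im=cv2.imread("pics/side0.png");im=cv2.resize(im[140:340,140:500],None,fx=2.2,fy=2.2,interpolation=cv2.INTER_CUBIC)
for k,((u,v),z) in it.items():
    xy=w("top",u,v,z);print(k,xy.round(1))
    for zz in(z,0):
        q=(pix("side",[*xy,zz])-[140,140]+.5)*2.2-.5
        cv2.drawMarker(im,tuple(int(round(a)) for a in q),(0,255,0),0,10,1)
# wall edges, width checks
for a,b,z in((c1(65,141),c1(214,141),10),(c2(498,326),c2(694,326),10),(c2(79,316),c2(150,316),101)):
    print(np.linalg.norm(w("top",*a,z)-w("top",*b,z)))
cv2.imwrite("pics/side0m.png",im)
E
```

```text
d_blue [643.2 220.7]
d_wl [643.3   9.7]
d_ws [541.7 111. ]
d_red [430.7   5.6]
b_blue [540.5 209.5]
b_ws [432.4 212.1]
b_wl [430.  116.9]
b_red [542.2   5.8]
case [641.9 113.4]
73.23716323006691
90.84528010407354
29.899100427332396
```

View pics/side0m.png

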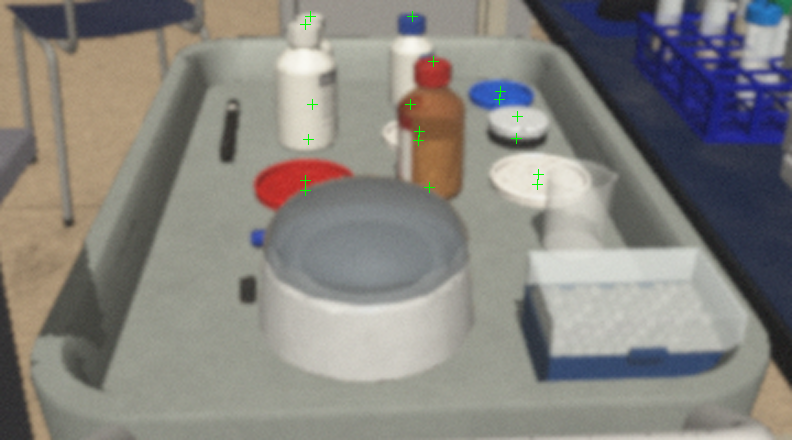

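```bash
python3 - <<'E'
from h import *
print("foot side",w("side",299,177.7,0))
for z in (20,40,60,80): print(z,"rimL side",w("side",299,161.8,z),"rimL top",w("top",191,200,z),"far rim top",w("top",290,105,z), "far foot",w("top",290,121,0))
E
python3 - <<'E'
import cv2
i=cv2.imread("pics/top0.png")
cv2.imwrite("pics/crop3.png",cv2.resize(i[85:235,170:330],None,fx=4,fy=4,interpolation=cv2.INTER_CUBIC))
E
```

```text
foot side [475.55101597 275.5614693 ]
20 rimL side [476.81513021 344.74964946] rimL top [533.52310284 300.29238242] far rim top [718.06112341 109.97873549] far foot [692.61482298 111.72369578]
40 rimL side [475.97973586 284.6988251 ] rimL top [529.48993161 294.5483621 ] far rim top [709.69858721 108.69957957] far foot [692.61482298 111.72369578]
60 rimL side [475.14434151 224.64800073] rimL top [525.45676038 288.80434178] far rim top [701.336051   107.42042364] far foot [692.61482298 111.72369578]
80 rimL side [474.30894715 164.59717637] rimL top [521.42358915 283.06032146] far rim top [692.9735148  106.14126771] far foot [692.61482298 111.72369578]
```

View pics/crop3.png

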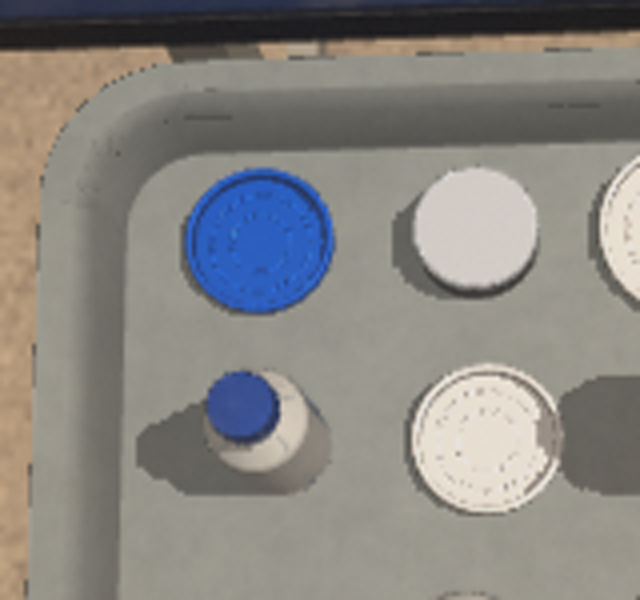

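```bash
python3 - <<'E'
from h import *
for z in (-50,0,50,100,150,200):
  a=[w("top",u,v,z).round(0) for u,v in((0,97),(290,88),(500,80))]
  b=[w("side",u,v,z).round(0) for u,v in((335,75),(430,195),(540,345))]
  print(z,a,b, w("top",372,40,z))
E
```

```text
-50 [array([787., 744.]), array([786., 114.]), array([ 789., -331.])] [array([ 811., 2794.]), array([825., 269.]), array([ 815., -289.])] [891.0434887 -65.8257849]
0 [array([764., 707.]), array([763., 111.]), array([ 765., -310.])] [array([ 771., 2383.]), array([783., 152.]), array([ 774., -341.])] [862.34775391 -59.25225928]
50 [array([741., 669.]), array([740., 108.]), array([ 742., -289.])] [array([ 730., 1971.]), array([740.,  35.]), array([ 733., -392.])] [833.65201911 -52.67873366]
100 [array([718., 632.]), array([717., 104.]), array([ 719., -268.])] [array([ 689., 1559.]), array([698., -81.]), array([ 692., -444.])] [804.95628432 -46.10520805]
150 [array([695., 595.]), array([694., 101.]), array([ 696., -247.])] [array([ 648., 1148.]), array([ 655., -198.]), array([ 650., -495.])] [776.26054952 -39.53168243]
200 [array([672., 557.]), array([671.,  98.]), array([ 673., -226.])] [array([607., 736.]), array([ 613., -315.]), array([ 609., -547.])] [747.56481473 -32.95815682]
```

{"name": "drive_tool", "arguments": {"motion": [[[0.005,0.016,0],[0,0,-0.05]],[[0.01,0.032,0],[0,0,-0.1]],[[0.01,0.032,0],[0,0,-0.1]],[[0.01,0.032,0],[0,0,-0.1]],[[0.01,0.032,0],[0,0,-0.065]],[[0.01,0.032,0],[0,0,0]],[[0.01,0.032,0],[0,0,0]],[[0.01,0.032,0],[0,0,0]],[[0.01,0.032,0],[0,0,0]],[[0.01,0.032,0],[0,0,0]]], "claw": 1, "force": 20}}

```text
time_s: 0.93
ee_pos: [326.6, -220.5, 213.7]
ee_rot: [180.0, 0.0, -90.0]
force: [1.0, -0.8, -0.2]
gripper_width: 91.2
```

{"name": "drive_tool", "arguments": {"motion": [[[0.01,0.032,0],[0,0,0]],[[0.01,0.032,0],[0,0,0]],[[0.01,0.032,0],[0,0,0]],[[0.01,0.032,0],[0,0,0]],[[0.01,0.032,0],[0,0,0]],[[0.01,0.032,0],[0,0,0]],[[0.01,0.032,0],[0,0,0]],[[0.01,0.032,0],[0,0,0]],[[0.01,0.032,0],[0,0,0]],[[0.01,0.032,0],[0,0,0]]]}}

```text
time_s: 1.77
ee_pos: [426.6, 99.5, 213.8]
ee_rot: [180.0, -0.0, -90.0]
force: [0.3, -0.9, -0.6]
gripper_width: 91.0
```

{"name": "drive_tool", "arguments": {"motion": [[[0.0015,0.009,0],[0,0,0]],[[0.0015,0.0085,0],[0,0,0]],[[0,0,-0.01],[0,0,0]],[[0,0,-0.012],[0,0,0]],[[0,0,-0.012],[0,0,0]],[[0,0,-0.012],[0,0,0]],[[0,0,-0.01],[0,0,0]],[[0,0,-0.006],[0,0,0]],[[0,0,-0.004],[0,0,0]],[[0,0,0],[0,0,0]]]}}

```text
time_s: 2.6
ee_pos: [429.2, 114.6, 147.4]
ee_rot: [179.9, -0.0, -90.1]
force: [-0.8, 0.5, -0.6]
gripper_width: 90.9
```

```bash
python3 - <<'E'
from h import *
import cv2
i=env.grab_frame("top")[:,:,::-1];cv2.imwrite("pics/top1.png",cv2.resize(i[90:350,150:450],None,fx=2.6,fy=2.6))
j=env.grab_frame("side")[:,:,::-1];cv2.imwrite("pics/side1.png",cv2.resize(j[60:260,180:430],None,fx=3,fy=3))
E
```

```text
(no output)
```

View pics/side1.png

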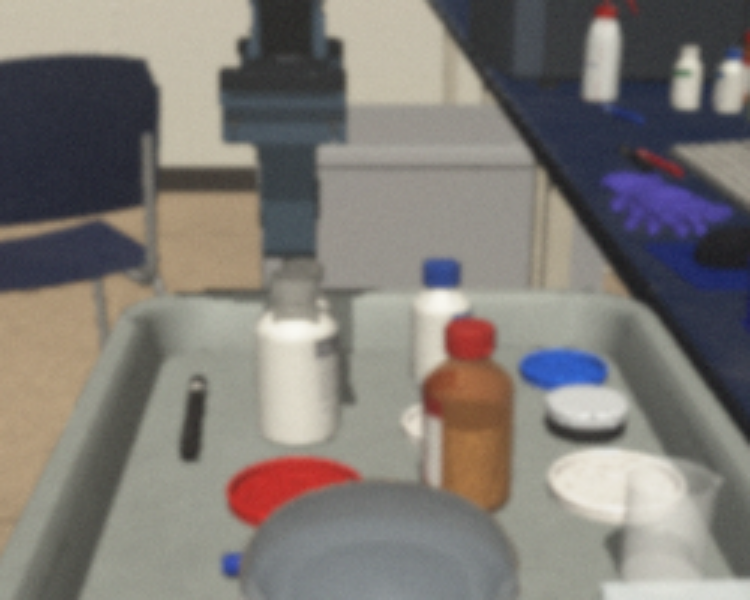

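View pics/top1.png

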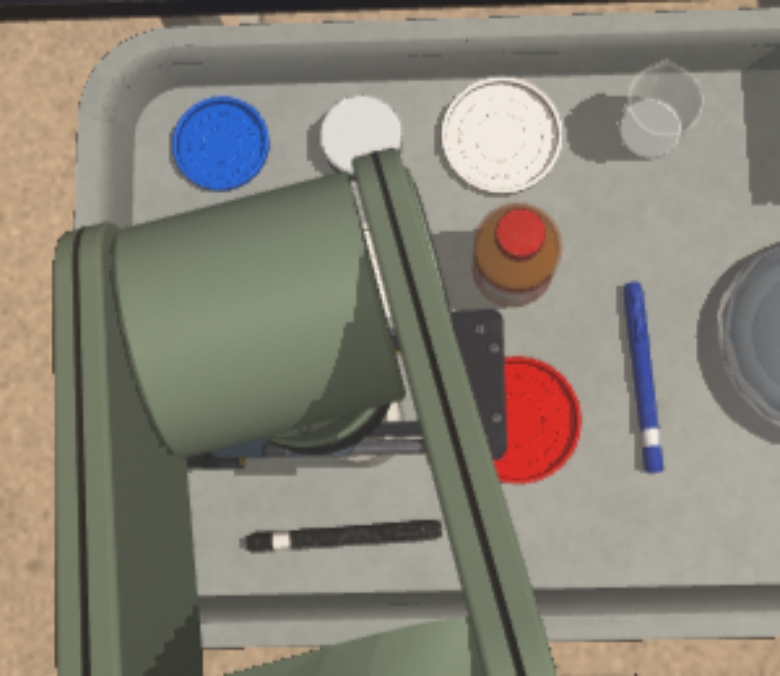

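```bash
python3 - <<'E'
from h import *
for _ in range(1):
  s=env.state();print(s["ee_pos"],s["ee_rot"],s["qvel"].round(2),s["force"])
E
```

```text
[429.92429915 115.03342686 148.31090502] [-1.79971371e+02 -1.83495593e-03 -9.00386248e+01] [ 0.32 -0.35 -0.61  0.02 -0.07 -0.02] [-0.25893447 -0.10542197 -0.76826733]
```

{"name": "drive_tool", "arguments": {"motion": [[[0,0.0015,-0.008],[0,0,0]],[[0,0,-0.012],[0,0,0]],[[0,0,-0.014],[0,0,0]],[[0,0,-0.014],[0,0,0]],[[0,0,-0.014],[0,0,0]],[[0,0,-0.014],[0,0,0]],[[0,0,-0.012],[0,0,0]],[[0,0,-0.009],[0,0,0]],[[0,0,-0.004],[0,0,0]],[[0,0,0],[0,0,0]]]}}

```text
time_s: 3.53
ee_pos: [429.3, 116.7, 46.3]
ee_rot: [179.9, -0.0, -90.0]
force: [-0.2, 0.6, 0.6]
gripper_width: 90.9
```

{"name": "drive_tool", "arguments": {"motion": [[[0,0,0],[0,0,0]],[[0,0,0],[0,0,0]],[[0,0,0],[0,0,0]],[[0,0,0],[0,0,0]],[[0,0,0],[0,0,0]],[[0,0,0],[0,0,0]],[[0,0,0],[0,0,0]],[[0,0,0],[0,0,0]],[[0,0,0],[0,0,0]],[[0,0,0],[0,0,0]]], "claw": 0.3, "force": 25}}

```text
time_s: 4.37
ee_pos: [430.0, 116.7, 47.3]
ee_rot: [-180.0, -0.0, -90.0]
force: [0.1, -1.2, 5.0]
gripper_width: 58.8
```

{"name": "drive_tool", "arguments": {"motion": [[[0,0,0.003],[0,0,0]],[[0,0,0.008],[0,0,0]],[[0,0,0.015],[0,0,0]],[[0,0,0.02],[0,0,0]],[[0,0,0.024],[0,0,0]],[[0,0,0.024],[0,0,0]],[[0,0,0.02],[0,0,0]],[[0,0,0.014],[0,0,0]],[[0,0,0.008],[0,0,0]],[[0,0,0.004],[0,0,0]]]}}

```text
time_s: 5.2
ee_pos: [429.9, 116.9, 188.1]
ee_rot: [-179.9, 0.0, -90.0]
force: [0.5, -0.4, -2.2]
gripper_width: 58.7
```

```bash
python3 - <<'E'
from h import *
import cv2
j=env.grab_frame("side")[:,:,::-1];cv2.imwrite("pics/side2.png",cv2.resize(j[60:260,180:430],None,fx=3,fy=3))
E
```

```text
(no output)
```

View pics/side2.png

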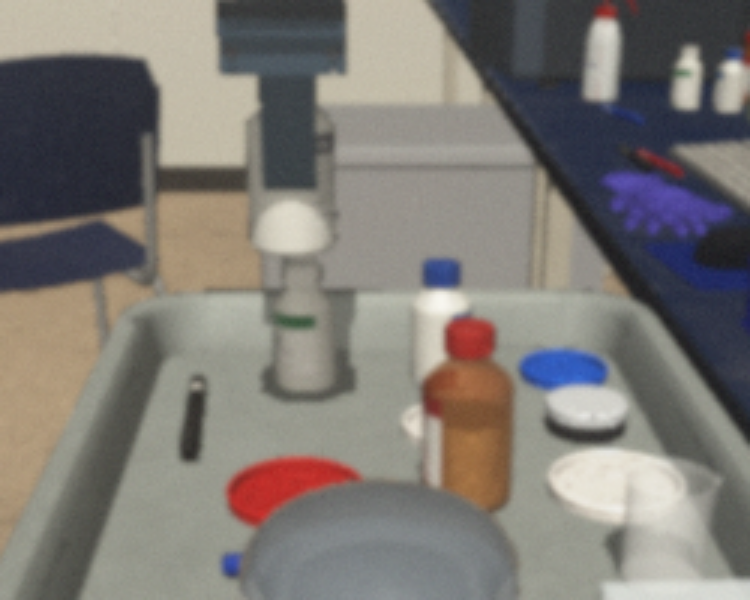

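{"name": "drive_tool", "arguments": {"motion": [[[0.01,-0.005,0],[0,0,0]],[[0.022,-0.011,0],[0,0,0]],[[0.028,-0.014,0],[0,0,0]],[[0.03,-0.015,0],[0,0,0]],[[0.03,-0.015,0],[0,0,0]],[[0.03,-0.015,0],[0,0,0]],[[0.028,-0.014,0],[0,0,0]],[[0.02,-0.011,0],[0,0,0]],[[0.01,-0.005,0],[0,0,0]],[[0.005,-0.002,0],[0,0,0]]]}}

```text
time_s: 6.08
ee_pos: [644.2, 7.9, 184.3]
ee_rot: [179.8, -0.0, -90.1]
force: [0.2, -0.4, -2.1]
gripper_width: 58.9
```

```bash
python3 - <<'E'
from h import *
import cv2
j=env.grab_frame("side")[:,:,::-1];cv2.imwrite("pics/side3.png",cv2.resize(j[60:260,230:480],None,fx=3,fy=3))
i=env.grab_frame("top")[:,:,::-1];cv2.imwrite("pics/top3.png",cv2.resize(i[90:350,150:450],None,fx=2.6,fy=2.6))
s=env.state();print(s["ee_pos"],s["ee_rot"])
E
```

```text
[642.90450545   9.02511937 184.9493767 ] [ 1.79830128e+02 -4.57822737e-03 -9.00629964e+01]
```

View pics/side3.png

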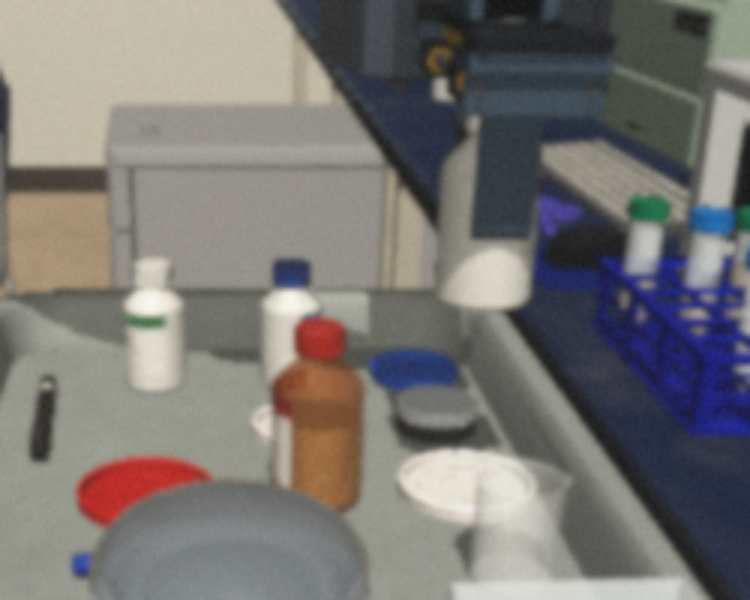

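View pics/top3.png

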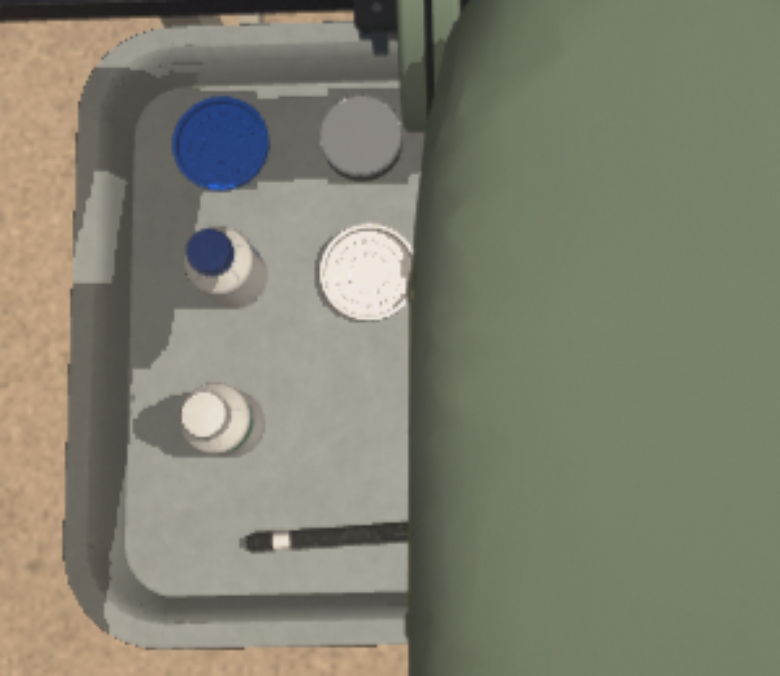

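```bash
python3 - <<'E'
from h import *
for X in([643,9,138],[613,9,138],[673,9,138]): print((pix("side",X)-[230,60])*3)
E
```

```text
[478.5678592  294.50167994]
[431.49578958 294.7437734 ]
[525.37907655 294.26092805]
```

```bash
python3 - <<'E'
from h import *
import cv2
j=cv2.imread("pics/side2.png")
k=cv2.imread("pics/side3.png"); l=cv2.imread("pics/side1.png")
def mk(im,off,x,y,z,r,dz=0):
    for X in([x-r,y,z],[x+r,y,z],[x,y,z]):
        q=(pix("side",X)-off)*3+1; cv2.drawMarker(im,tuple(int(a) for a in q),(0,255,0),0,8,1)
mk(j,[180,60],430,117,142,30);mk(k,[230,60],643,9,138,30);mk(l,[180,60],430,117,4,30)
mk(l,[180,60],542,6,4,30)
mk(k,[230,60],643.3,9.7,3,42)
mk(k,[230,60],542,6,20,30)
mk(k,[230,60],643,9,178,30)
cv2.imwrite("pics/cmp.png",np.vstack([np.hstack([j[150:420,150:520],l[250:520,150:520]]),k[240:560,10:750]]))
E
```

```text
(no output)
```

View pics/cmp.png

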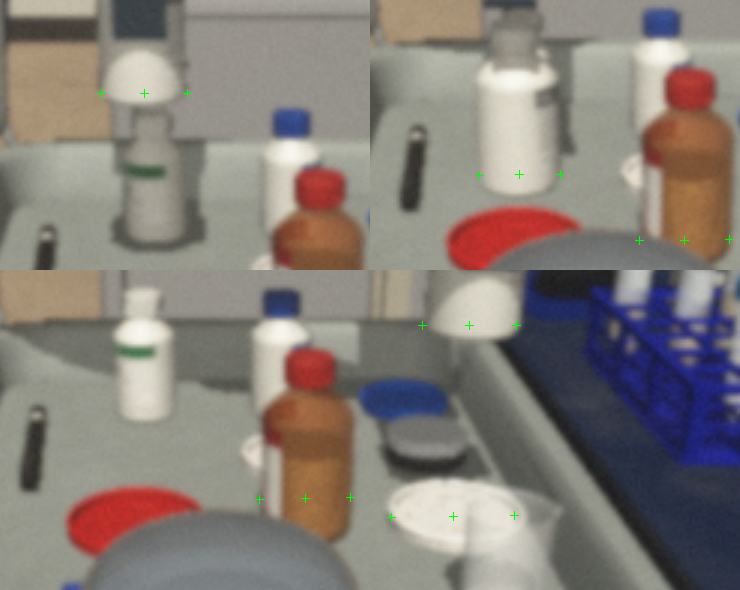

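{"name": "drive_tool", "arguments": {"motion": [[[-0.001,0,-0.006],[0,0,0]],[[0,0,-0.012],[0,0,0]],[[0,0,-0.016],[0,0,0]],[[0,0,-0.018],[0,0,0]],[[0,0,-0.018],[0,0,0]],[[0,0,-0.018],[0,0,0]],[[0,0,-0.016],[0,0,0]],[[0,0,-0.012],[0,0,0]],[[0,0,-0.006],[0,0,0]],[[0,0,-0.003],[0,0,0]]]}}

```text
time_s: 7.02
ee_pos: [640.7, 10.1, 61.0]
ee_rot: [179.9, -0.0, -90.0]
force: [-0.3, -0.1, -1.8]
gripper_width: 58.8
```

```bash
python3 - <<'E'
from h import *
import cv2
j=env.grab_frame("side")[:,:,::-1];cv2.imwrite("pics/side4.png",cv2.resize(j[130:270,330:480],None,fx=4,fy=4))
s=env.state();print(s["ee_pos"],s["ee_rot"],s["force"])
E
```

```text
[641.04398992  10.05637705  61.22335516] [ 1.79924367e+02 -2.24440450e-03 -8.99878640e+01] [ 0.16524465 -0.78754037 -2.13999113]
```

View pics/side4.png

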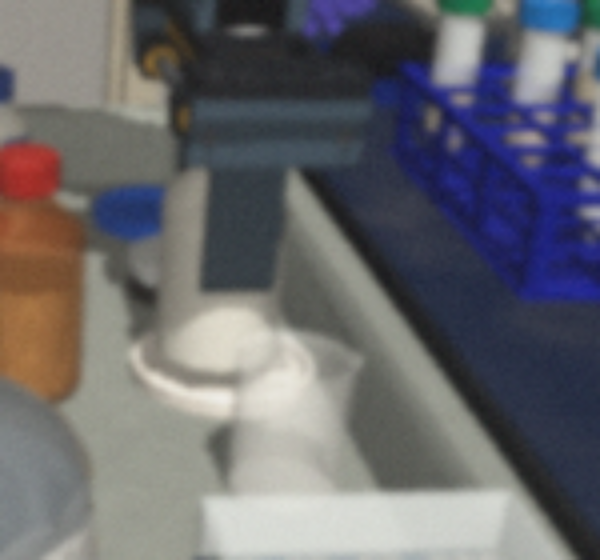

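{"name": "drive_tool", "arguments": {"motion": [[[0,0,-0.003],[0,0,0]],[[0,0,-0.002],[0,0,0]],[[0,0,-0.001],[0,0,0]],[[0,0,-0.001],[0,0,0]],[[0,0,-0.001],[0,0,0]],[[0,0,-0.001],[0,0,0]],[[0,0,-0.0005],[0,0,0]],[[0,0,-0.0005],[0,0,0]],[[0,0,0],[0,0,0]],[[0,0,0],[0,0,0]]]}}

```text
time_s: 7.9
ee_pos: [641.8, 9.7, 51.9]
ee_rot: [180.0, -0.0, -90.0]
force: [0.2, -0.7, -1.8]
gripper_width: 58.6
```

{"name": "drive_tool", "arguments": {"motion": [[[0,0,-0.0005],[0,0,0]],[[0,0,0],[0,0,0]],[[0,0,-0.0005],[0,0,0]],[[0,0,0],[0,0,0]],[[0,0,-0.0005],[0,0,0]],[[0,0,0],[0,0,0]],[[0,0,0],[0,0,0]],[[0,0,0],[0,0,0]],[[0,0,0],[0,0,0]],[[0,0,0],[0,0,0]]]}}

```text
time_s: 8.73
ee_pos: [641.7, 9.8, 50.5]
ee_rot: [180.0, -0.0, -90.0]
force: [-0.8, -0.9, -1.4]
gripper_width: 58.8
```

{"name": "drive_tool", "arguments": {"motion": [[[0,0,-0.0005],[0,0,0]],[[0,0,0],[0,0,0]],[[0,0,-0.0005],[0,0,0]],[[0,0,0],[0,0,0]],[[0,0,0],[0,0,0]],[[0,0,0],[0,0,0]],[[0,0,0],[0,0,0]],[[0,0,0],[0,0,0]],[[0,0,0],[0,0,0]],[[0,0,0],[0,0,0]]]}}

```text
time_s: 9.57
ee_pos: [642.0, 9.7, 50.3]
ee_rot: [-179.9, -0.0, -90.0]
force: [-1.1, 0.3, 6.0]
gripper_width: 58.7
```

{"name": "drive_tool", "arguments": {"motion": [[[0,0,0],[0,0,0]],[[0,0,0],[0,0,0]],[[0,0,0],[0,0,0]],[[0,0,0],[0,0,0]],[[0,0,0],[0,0,0]],[[0,0,0],[0,0,0]],[[0,0,0],[0,0,0]],[[0,0,0],[0,0,0]],[[0,0,0],[0,0,0]],[[0,0,0],[0,0,0]]], "claw": 0.9}}

```text
time_s: 10.4
ee_pos: [641.7, 9.7, 49.5]
ee_rot: [-180.0, -0.0, -90.0]
force: [-0.1, 0.1, -0.5]
gripper_width: 82.2
```

{"name": "drive_tool", "arguments": {"motion": [[[0,0,0.004],[0,0,0]],[[0,0,0.01],[0,0,0]],[[0,0,0.016],[0,0,0]],[[0,0,0.018],[0,0,0]],[[0,0,0.018],[0,0,0]],[[0,0,0.018],[0,0,0]],[[0,0,0.016],[0,0,0]],[[0,0,0.01],[0,0,0]],[[-0.01,0,0],[0,0,0]],[[-0.02,0,0],[0,0,0]]]}}

```text
time_s: 11.23
ee_pos: [613.7, 9.7, 160.8]
ee_rot: [-179.8, -0.0, -90.0]
force: [0.0, 0.1, -0.6]
gripper_width: 82.3
```

{"name": "drive_tool", "arguments": {"motion": [[[-0.025,-0.002,0],[0,0,0]],[[-0.025,-0.002,0],[0,0,0]],[[-0.012,0,0],[0,0,0]],[[-0.008,0,0],[0,0,0]],[[0,0,0],[0,0,0]],[[0,0,-0.008],[0,0,0]],[[0,0,-0.008],[0,0,0]],[[0,0,-0.006],[0,0,0]],[[0,0,0],[0,0,0]],[[0,0,0],[0,0,0]]]}}

```text
time_s: 12.07
ee_pos: [541.7, 5.8, 136.4]
ee_rot: [179.9, -0.0, -90.0]
force: [1.1, -0.9, 0.2]
gripper_width: 82.0
```

```bash
python3 - <<'E'
from h import *
import cv2
j=env.grab_frame("side")[:,:,::-1];cv2.imwrite("pics/side5.png",cv2.resize(j[60:260,230:480],None,fx=3,fy=3))
s=env.state();print(s["ee_pos"],s["ee_rot"])
E
```

```text
[542.0016494    5.75820549 136.90500518] [ 1.79952273e+02 -4.40019014e-03 -9.00121737e+01]
```

View pics/side5.png

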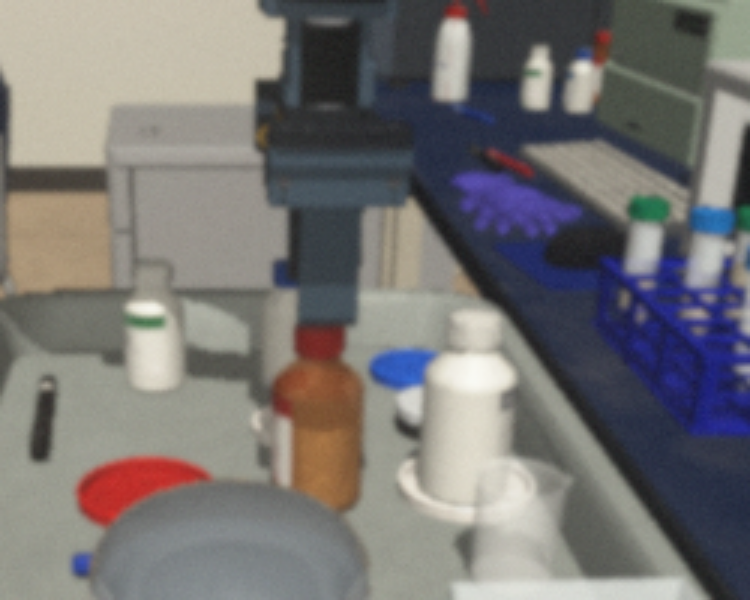

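The large white bottle stands upright in the large white dish, at about (467,410), and the gripper is lined up over the red cap at (321,340).

{"name": "drive_tool", "arguments": {"motion": [[[0,0,-0.006],[0,0,0]],[[0,0,-0.01],[0,0,0]],[[0,0,-0.013],[0,0,0]],[[0,0,-0.013],[0,0,0]],[[0,0,-0.013],[0,0,0]],[[0,0,-0.013],[0,0,0]],[[0,0,-0.011],[0,0,0]],[[0,0,-0.008],[0,0,0]],[[0,0,-0.003],[0,0,0]],[[0,0,0],[0,0,0]]]}}

```text
time_s: 12.95
ee_pos: [541.2, 5.7, 46.5]
ee_rot: [179.9, -0.0, -90.0]
force: [0.4, -0.6, 0.5]
gripper_width: 82.3
```

{"name": "drive_tool", "arguments": {"motion": [[[0,0,0],[0,0,0]],[[0,0,0],[0,0,0]],[[0,0,0],[0,0,0]],[[0,0,0],[0,0,0]],[[0,0,0],[0,0,0]],[[0,0,0],[0,0,0]],[[0,0,0],[0,0,0]],[[0,0,0],[0,0,0]],[[0,0,0],[0,0,0]],[[0,0,0],[0,0,0]]], "claw": 0.3, "force": 30}}

```text
time_s: 13.78
ee_pos: [542.2, 5.4, 48.1]
ee_rot: [-179.9, -0.0, -90.0]
force: [-0.3, -3.1, 5.4]
gripper_width: 58.4
```

{"name": "drive_tool", "arguments": {"motion": [[[0,0,0.003],[0,0,0]],[[0,0,0.008],[0,0,0]],[[0,0,0.012],[0,0,0]],[[0,0,0.012],[0,0,0]],[[0,0,0.012],[0,0,0]],[[0,0,0.008],[0,0,0]],[[0,0,0.005],[0,0,0]],[[0,0,0],[0,0,0]],[[0,0,0],[0,0,0]],[[0,0,0],[0,0,0]]]}}

```text
time_s: 14.62
ee_pos: [541.1, 5.8, 106.7]
ee_rot: [179.9, 0.0, -90.0]
force: [-0.8, -0.9, -3.3]
gripper_width: 59.0
```

{"name": "drive_tool", "arguments": {"motion": [[[-0.006,0,0],[0,0,0]],[[-0.014,0,0],[0,0,0]],[[-0.018,0,0],[0,0,0]],[[-0.018,0,0],[0,0,0]],[[-0.018,0,0],[0,0,0]],[[-0.016,0,0],[0,0,0]],[[-0.012,0,0],[0,0,0]],[[-0.006,0,0],[0,0,0]],[[-0.003,0,0],[0,0,0]],[[0,0,0],[0,0,0]]]}}

```text
time_s: 15.45
ee_pos: [430.7, 5.7, 107.6]
ee_rot: [-180.0, -0.0, -90.0]
force: [-0.1, 0.5, -3.5]
gripper_width: 58.8
```

```bash
python3 - <<'E'
from h import *
import cv2
j=env.grab_frame("side")[:,:,::-1];cv2.imwrite("pics/side6.png",cv2.resize(j[60:260,230:480],None,fx=3,fy=3))
s=env.state();print(s["ee_pos"],s["ee_rot"])
E
```

```text
[431.41222398   5.73814608 107.64018132] [-1.79931834e+02 -4.57193042e-03 -9.00147516e+01]
```

View pics/side6.png

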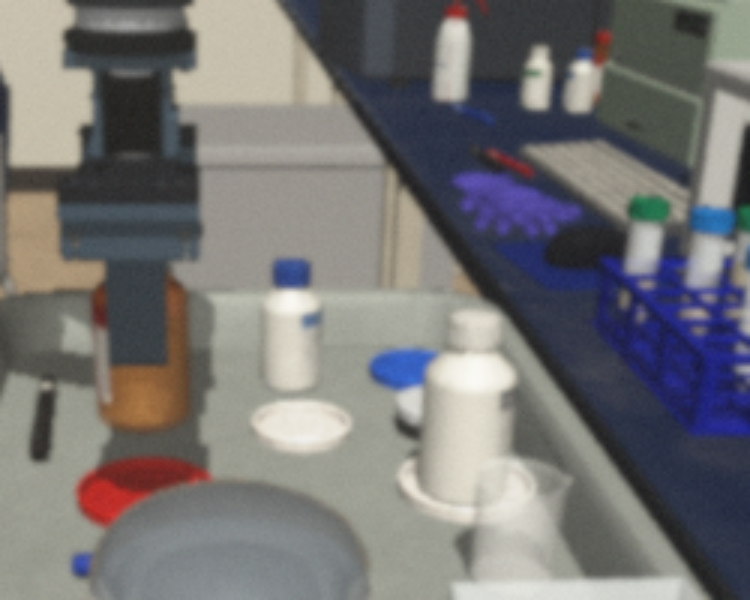

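{"name": "drive_tool", "arguments": {"motion": [[[0,0,-0.004],[0,0,0]],[[0,0,-0.008],[0,0,0]],[[0,0,-0.01],[0,0,0]],[[0,0,-0.01],[0,0,0]],[[0,0,-0.01],[0,0,0]],[[0,0,-0.006],[0,0,0]],[[0,0,-0.003],[0,0,0]],[[0,0,-0.002],[0,0,0]],[[0,0,-0.001],[0,0,0]],[[0,0,0],[0,0,0]]]}}

```text
time_s: 16.33
ee_pos: [431.0, 5.8, 53.5]
ee_rot: [-180.0, -0.0, -90.0]
force: [-0.3, -0.0, -2.5]
gripper_width: 59.0
```

{"name": "drive_tool", "arguments": {"motion": [[[0,0,-0.0005],[0,0,0]],[[0,0,0],[0,0,0]],[[0,0,-0.0005],[0,0,0]],[[0,0,0],[0,0,0]],[[0,0,-0.0005],[0,0,0]],[[0,0,0],[0,0,0]],[[0,0,-0.0005],[0,0,0]],[[0,0,0],[0,0,0]],[[0,0,0],[0,0,0]],[[0,0,0],[0,0,0]]]}}

```text
time_s: 17.17
ee_pos: [430.7, 5.7, 51.5]
ee_rot: [180.0, -0.0, -90.0]
force: [-0.0, 1.2, -2.5]
gripper_width: 58.7
```

{"name": "drive_tool", "arguments": {"motion": [[[0,0,-0.0005],[0,0,0]],[[0,0,0],[0,0,0]],[[0,0,-0.0005],[0,0,0]],[[0,0,0],[0,0,0]],[[0,0,0],[0,0,0]],[[0,0,0],[0,0,0]],[[0,0,0],[0,0,0]],[[0,0,0],[0,0,0]],[[0,0,0],[0,0,0]],[[0,0,0],[0,0,0]]]}}

```text
time_s: 18.0
ee_pos: [430.9, 5.7, 51.1]
ee_rot: [-180.0, -0.0, -90.0]
force: [-3.2, -0.4, 5.8]
gripper_width: 58.7
```

{"name": "drive_tool", "arguments": {"motion": [[[0,0,0],[0,0,0]],[[0,0,0],[0,0,0]],[[0,0,0],[0,0,0]],[[0,0,0],[0,0,0]],[[0,0,0],[0,0,0]],[[0,0,0],[0,0,0]],[[0,0,0],[0,0,0]],[[0,0,0],[0,0,0]],[[0,0,0],[0,0,0]],[[0,0,0],[0,0,0]]], "claw": 0.9}}

```text
time_s: 18.83
ee_pos: [430.7, 5.8, 50.5]
ee_rot: [180.0, -0.0, -90.0]
force: [-0.1, -0.0, -0.3]
gripper_width: 81.9
```

{"name": "drive_tool", "arguments": {"motion": [[[0,0,0.004],[0,0,0]],[[0,0,0.01],[0,0,0]],[[0,0,0.016],[0,0,0]],[[0,0,0.018],[0,0,0]],[[0,0,0.018],[0,0,0]],[[0,0,0.018],[0,0,0]],[[0,0,0.016],[0,0,0]],[[0,0,0.01],[0,0,0]],[[0,0,0],[0,0,0]],[[0,0,0],[0,0,0]]]}}

```text
time_s: 19.67
ee_pos: [430.8, 5.7, 160.8]
ee_rot: [-179.9, -0.0, -90.0]
force: [-0.6, 0.5, -0.6]
gripper_width: 82.1
```

{"name": "drive_tool", "arguments": {"motion": [[[0.005,0.01,0],[0,0,0]],[[0.012,0.022,0],[0,0,0]],[[0.015,0.028,0],[0,0,0]],[[0.015,0.028,0],[0,0,0]],[[0.015,0.028,0],[0,0,0]],[[0.015,0.028,0],[0,0,0]],[[0.015,0.028,0],[0,0,0]],[[0.01,0.018,0],[0,0,0]],[[0.005,0.009,0],[0,0,0]],[[0.003,0.005,0],[0,0,0]]], "claw": 0.8}}

```text
time_s: 20.5
ee_pos: [540.6, 211.3, 159.0]
ee_rot: [179.9, -0.0, -89.9]
force: [-0.4, -0.5, 1.0]
gripper_width: 72.7
```

{"name": "drive_tool", "arguments": {"motion": [[[0,0,0],[0,0,0]],[[0,0,-0.01],[0,0,0]],[[0,0,-0.015],[0,0,0]],[[0,0,-0.013],[0,0,0]],[[0,0,-0.007],[0,0,0]],[[0,0,0],[0,0,0]],[[0,0,0],[0,0,0]],[[0,0,0],[0,0,0]],[[0,0,0],[0,0,0]],[[0,0,0],[0,0,0]]]}}

```text
time_s: 21.33
ee_pos: [541.2, 209.8, 116.3]
ee_rot: [-179.9, 0.0, -90.0]
force: [-0.3, 1.2, 0.1]
gripper_width: 73.2
```

```bash
python3 - <<'E'
from h import *
import cv2
j=env.grab_frame("side")[:,:,::-1];cv2.imwrite("pics/side7.png",cv2.resize(j[60:260,230:480],None,fx=3,fy=3))
s=env.state();print(s["ee_pos"],s["ee_rot"])
E
```

```text
[541.0763594  209.82863207 116.10854638] [-1.79932845e+02  2.06593811e-02 -9.00161671e+01]
```

View pics/side7.png

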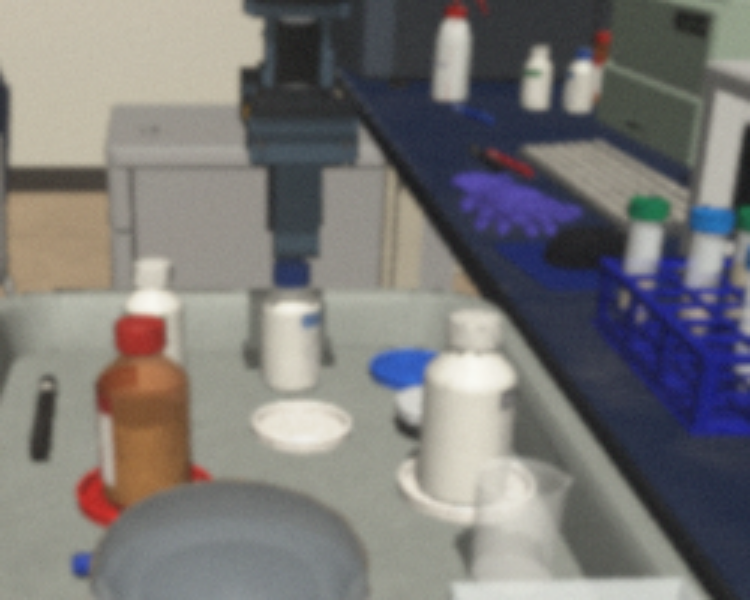

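The red bottle stands upright in the red dish and the gripper is over the blue cap at (291,272).

{"name": "drive_tool", "arguments": {"motion": [[[0,0,-0.006],[0,0,0]],[[0,0,-0.01],[0,0,0]],[[0,0,-0.012],[0,0,0]],[[0,0,-0.012],[0,0,0]],[[0,0,-0.012],[0,0,0]],[[0,0,-0.012],[0,0,0]],[[0,0,-0.01],[0,0,0]],[[0,0,-0.006],[0,0,0]],[[0,0,-0.002],[0,0,0]],[[0,0,0],[0,0,0]]]}}

```text
time_s: 22.22
ee_pos: [540.4, 209.7, 32.8]
ee_rot: [179.9, -0.0, -90.0]
force: [-0.8, -0.3, 0.1]
gripper_width: 72.9
```

{"name": "drive_tool", "arguments": {"motion": [[[0,0,0],[0,0,0]],[[0,0,0],[0,0,0]],[[0,0,0],[0,0,0]],[[0,0,0],[0,0,0]],[[0,0,0],[0,0,0]],[[0,0,0],[0,0,0]],[[0,0,0],[0,0,0]],[[0,0,0],[0,0,0]],[[0,0,0],[0,0,0]],[[0,0,0],[0,0,0]]], "claw": 0.3, "force": 20}}

```text
time_s: 23.05
ee_pos: [541.1, 209.8, 34.0]
ee_rot: [-180.0, 0.0, -90.0]
force: [0.5, -0.5, 5.6]
gripper_width: 47.1
```

{"name": "drive_tool", "arguments": {"motion": [[[0,0,0.003],[0,0,0]],[[0,0,0.006],[0,0,0]],[[0,0,0.008],[0,0,0]],[[0,0,0.008],[0,0,0]],[[0,0,0.007],[0,0,0]],[[0,0,0.005],[0,0,0]],[[0,0,0.003],[0,0,0]],[[0,0,0],[0,0,0]],[[0,0,0],[0,0,0]],[[0,0,0],[0,0,0]]]}}

```text
time_s: 23.88
ee_pos: [540.4, 209.6, 73.2]
ee_rot: [180.0, -0.0, -90.0]
force: [0.1, 0.2, -1.0]
gripper_width: 46.9
```

{"name": "drive_tool", "arguments": {"motion": [[[0.006,0.001,0],[0,0,0]],[[0.012,0.001,0],[0,0,0]],[[0.016,0.002,0],[0,0,0]],[[0.016,0.002,0],[0,0,0]],[[0.016,0.002,0],[0,0,0]],[[0.016,0.001,0],[0,0,0]],[[0.011,0.001,0],[0,0,0]],[[0.006,0.001,0],[0,0,0]],[[0.003,0,0],[0,0,0]],[[0,0,0],[0,0,0]]]}}

```text
time_s: 24.72
ee_pos: [642.9, 220.7, 72.9]
ee_rot: [180.0, -0.0, -90.0]
force: [0.7, -0.4, -1.7]
gripper_width: 47.2
```

```bash
python3 - <<'E'
from h import *
import cv2
j=env.grab_frame("side")[:,:,::-1];cv2.imwrite("pics/side8.png",cv2.resize(j[100:260,280:430],None,fx=4,fy=4))
i=env.grab_frame("top")[:,:,::-1];cv2.imwrite("pics/top8.png",cv2.resize(i[90:350,150:450],None,fx=2.6,fy=2.6))
s=env.state();print(s["ee_pos"],s["ee_rot"])
E
```

```text
[642.03395974 220.65670418  73.1928601 ] [ 1.79931039e+02 -2.25304928e-02 -9.00075831e+01]
```

View pics/side8.png

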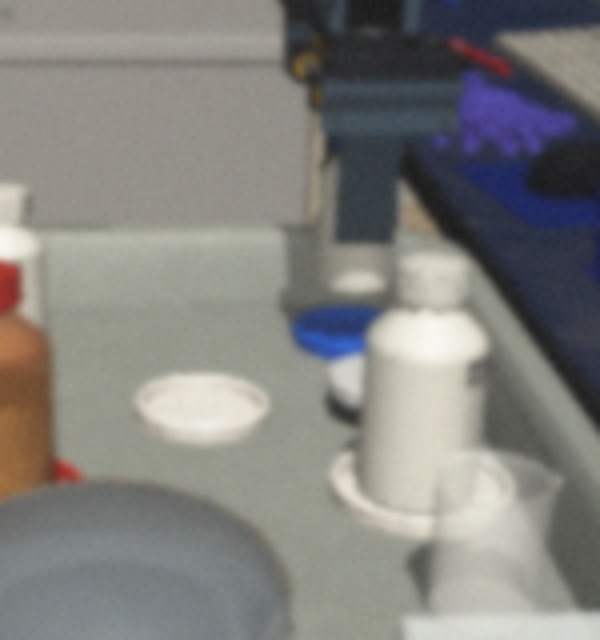

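View pics/top8.png

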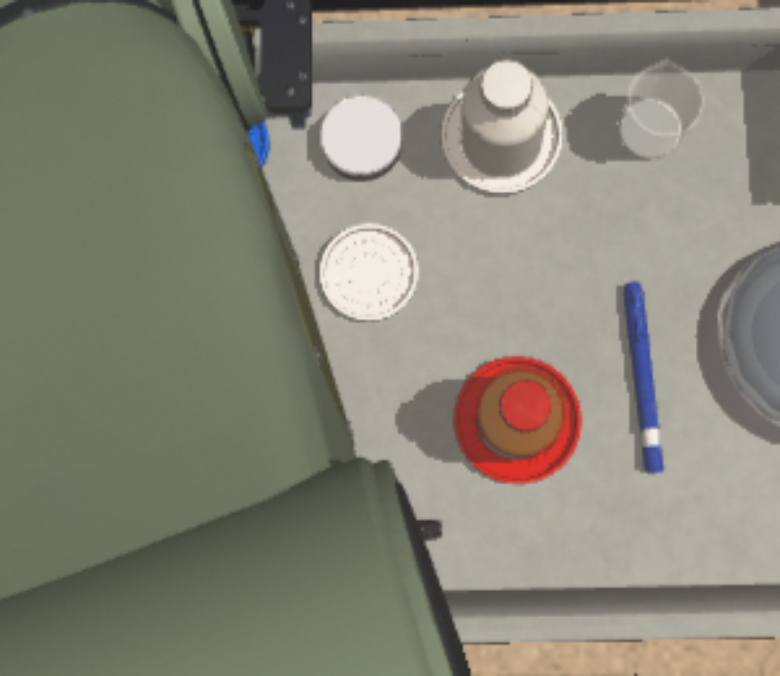

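{"name": "drive_tool", "arguments": {"motion": [[[0,0,-0.004],[0,0,0]],[[0,0,-0.006],[0,0,0]],[[0,0,-0.006],[0,0,0]],[[0,0,-0.006],[0,0,0]],[[0,0,-0.005],[0,0,0]],[[0,0,-0.003],[0,0,0]],[[0,0,-0.002],[0,0,0]],[[0,0,-0.001],[0,0,0]],[[0,0,0],[0,0,0]],[[0,0,0],[0,0,0]]]}}

```text
time_s: 25.65
ee_pos: [642.9, 220.8, 40.7]
ee_rot: [-180.0, 0.0, -90.0]
force: [-0.1, 0.1, -1.0]
gripper_width: 47.4
```

{"name": "drive_tool", "arguments": {"motion": [[[0,0,-0.0005],[0,0,0]],[[0,0,0],[0,0,0]],[[0,0,-0.0005],[0,0,0]],[[0,0,0],[0,0,0]],[[0,0,-0.0005],[0,0,0]],[[0,0,0],[0,0,0]],[[0,0,-0.0005],[0,0,0]],[[0,0,0],[0,0,0]],[[0,0,0],[0,0,0]],[[0,0,0],[0,0,0]]]}}

```text
time_s: 26.48
ee_pos: [642.7, 220.7, 38.4]
ee_rot: [180.0, -0.0, -90.0]
force: [-0.7, -0.3, -1.2]
gripper_width: 47.3
```

{"name": "drive_tool", "arguments": {"motion": [[[0,0,-0.0005],[0,0,0]],[[0,0,0],[0,0,0]],[[0,0,-0.0005],[0,0,0]],[[0,0,0],[0,0,0]],[[0,0,-0.0005],[0,0,0]],[[0,0,0],[0,0,0]],[[0,0,0],[0,0,0]],[[0,0,0],[0,0,0]],[[0,0,0],[0,0,0]],[[0,0,0],[0,0,0]]]}}

```text
time_s: 27.32
ee_pos: [642.8, 220.8, 37.0]
ee_rot: [-180.0, -0.0, -90.0]
force: [-0.4, -0.1, -0.1]
gripper_width: 47.4
```

{"name": "drive_tool", "arguments": {"motion": [[[0,0,-0.0005],[0,0,0]],[[0,0,0],[0,0,0]],[[0,0,0],[0,0,0]],[[0,0,0],[0,0,0]],[[0,0,0],[0,0,0]],[[0,0,0],[0,0,0]],[[0,0,0],[0,0,0]],[[0,0,0],[0,0,0]],[[0,0,0],[0,0,0]],[[0,0,0],[0,0,0]]]}}

```text
time_s: 28.15
ee_pos: [642.9, 220.8, 37.0]
ee_rot: [-180.0, 0.0, -90.0]
force: [-1.1, -0.6, 5.4]
gripper_width: 47.2
```

{"name": "drive_tool", "arguments": {"motion": [[[0,0,0],[0,0,0]],[[0,0,0],[0,0,0]],[[0,0,0],[0,0,0]],[[0,0,0],[0,0,0]],[[0,0,0],[0,0,0]],[[0,0,0],[0,0,0]],[[0,0,0],[0,0,0]],[[0,0,0],[0,0,0]],[[0,0,0],[0,0,0]],[[0,0,0],[0,0,0]]], "claw": 0.69}}

```text
time_s: 28.98
ee_pos: [642.7, 220.8, 36.5]
ee_rot: [-180.0, -0.0, -90.0]
force: [-0.5, -0.5, -0.1]
gripper_width: 62.7
```

{"name": "drive_tool", "arguments": {"motion": [[[0,0,0.004],[0,0,0]],[[0,0,0.009],[0,0,0]],[[0,0,0.013],[0,0,0]],[[0,0,0.014],[0,0,0]],[[0,0,0.014],[0,0,0]],[[0,0,0.014],[0,0,0]],[[0,0,0.013],[0,0,0]],[[0,0,0.012],[0,0,0]],[[0,0,0.005],[0,0,0]],[[0,0,0],[0,0,0]]]}}

```text
time_s: 29.82
ee_pos: [643.6, 221.0, 136.6]
ee_rot: [-179.8, 0.1, -90.0]
force: [0.7, 0.2, 0.8]
gripper_width: 62.7
```

{"name": "drive_tool", "arguments": {"motion": [[[-0.012,-0.0005,0],[0,0,0]],[[-0.024,-0.001,0],[0,0,0]],[[-0.028,-0.001,0],[0,0,0]],[[-0.028,-0.001,0],[0,0,0]],[[-0.028,-0.001,0],[0,0,0]],[[-0.028,-0.001,0],[0,0,0]],[[-0.026,-0.001,0],[0,0,0]],[[-0.02,-0.001,0],[0,0,0]],[[-0.011,-0.001,0],[0,0,0]],[[-0.005,0,0],[0,0,0]]], "claw": 0.8}}

```text
time_s: 30.65
ee_pos: [431.0, 211.9, 134.2]
ee_rot: [179.9, -0.0, -90.0]
force: [0.8, -0.8, 0.1]
gripper_width: 72.8
```

{"name": "drive_tool", "arguments": {"motion": [[[0,0,-0.006],[0,0,0]],[[0,0,-0.008],[0,0,0]],[[0,0,-0.005],[0,0,0]],[[0,0,0],[0,0,0]],[[0,0,0],[0,0,0]],[[0,0,0],[0,0,0]],[[0,0,0],[0,0,0]],[[0,0,0],[0,0,0]],[[0,0,0],[0,0,0]],[[0,0,0],[0,0,0]]]}}

```text
time_s: 31.48
ee_pos: [432.9, 212.3, 115.7]
ee_rot: [-180.0, 0.0, -90.0]
force: [-0.6, -0.1, -0.3]
gripper_width: 73.1
```

```bash
python3 - <<'E'
from h import *
import cv2
j=env.grab_frame("side")[:,:,::-1];cv2.imwrite("pics/side9.png",cv2.resize(j[60:260,230:480],None,fx=3,fy=3))
s=env.state();print(s["ee_pos"],s["ee_rot"])
E
```

```text
[432.79218372 212.27036421 115.63059849] [-1.79982789e+02  2.36252418e-03 -9.00121802e+01]
```

View pics/side9.png

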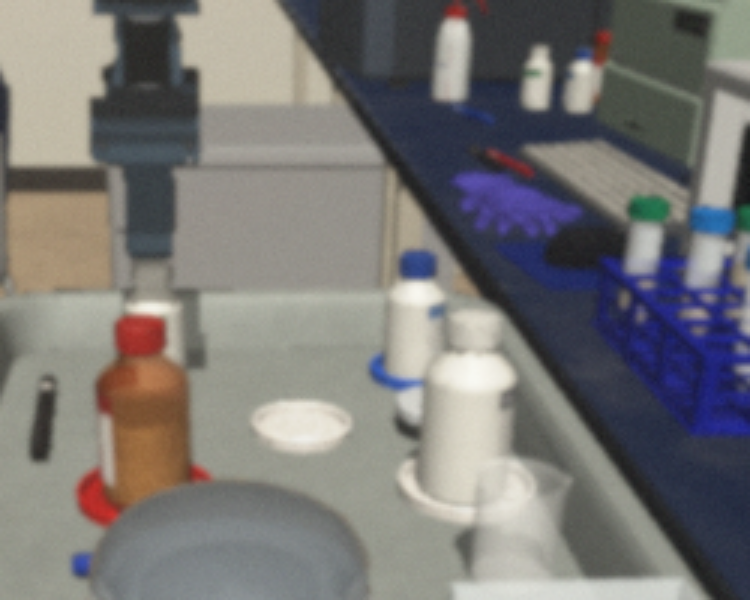

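The blue bottle stands upright in the blue dish at (412,330). The gripper is over the small white cap at (153,275).

{"name": "drive_tool", "arguments": {"motion": [[[0,0,-0.006],[0,0,0]],[[0,0,-0.01],[0,0,0]],[[0,0,-0.012],[0,0,0]],[[0,0,-0.012],[0,0,0]],[[0,0,-0.012],[0,0,0]],[[0,0,-0.012],[0,0,0]],[[0,0,-0.01],[0,0,0]],[[0,0,-0.006],[0,0,0]],[[0,0,-0.002],[0,0,0]],[[0,0,0],[0,0,0]]]}}

```text
time_s: 32.37
ee_pos: [432.5, 212.2, 33.0]
ee_rot: [179.9, -0.0, -90.0]
force: [-0.4, 0.4, 0.8]
gripper_width: 72.9
```

{"name": "drive_tool", "arguments": {"motion": [[[0,0,0],[0,0,0]],[[0,0,0],[0,0,0]],[[0,0,0],[0,0,0]],[[0,0,0],[0,0,0]],[[0,0,0],[0,0,0]],[[0,0,0],[0,0,0]],[[0,0,0],[0,0,0]],[[0,0,0],[0,0,0]],[[0,0,0],[0,0,0]],[[0,0,0],[0,0,0]]], "claw": 0.3}}

```text
time_s: 33.2
ee_pos: [433.0, 212.4, 33.8]
ee_rot: [-180.0, 0.0, -90.0]
force: [-0.1, -0.9, 5.8]
gripper_width: 47.3
```

{"name": "drive_tool", "arguments": {"motion": [[[0,0,0.003],[0,0,0]],[[0,0,0.008],[0,0,0]],[[0,0,0.012],[0,0,0]],[[0,0,0.014],[0,0,0]],[[0,0,0.01],[0,0,0]],[[0,0,0.007],[0,0,0]],[[0,0,0.004],[0,0,0]],[[0,0,0.002],[0,0,0]],[[0,0,0],[0,0,0]],[[0,0,0],[0,0,0]]]}}

```text
time_s: 34.03
ee_pos: [432.3, 212.1, 93.0]
ee_rot: [179.9, -0.0, -90.0]
force: [-0.2, -0.2, -1.6]
gripper_width: 47.3
```

{"name": "drive_tool", "arguments": {"motion": [[[0.006,-0.005,0],[0,0,0]],[[0.012,-0.011,0],[0,0,0]],[[0.016,-0.015,0],[0,0,0]],[[0.018,-0.017,0],[0,0,0]],[[0.018,-0.017,0],[0,0,0]],[[0.016,-0.015,0],[0,0,0]],[[0.012,-0.011,0],[0,0,0]],[[0.007,-0.006,0],[0,0,0]],[[0.004,-0.004,0],[0,0,0]],[[0,0,0],[0,0,0]]]}}

```text
time_s: 34.87
ee_pos: [542.1, 110.7, 93.1]
ee_rot: [180.0, -0.0, -90.1]
force: [-0.2, 0.4, -1.6]
gripper_width: 47.2
```

```bash
python3 - <<'E'
from h import *
import cv2
j=env.grab_frame("side")[:,:,::-1];cv2.imwrite("pics/side10.png",cv2.resize(j[60:260,230:480],None,fx=3,fy=3))
s=env.state();print(s["ee_pos"],s["ee_rot"])
E
```

```text
[541.3533673  111.28579184  93.17675861] [ 1.79937015e+02  2.74713189e-03 -9.00317699e+01]
```

View pics/side10.png

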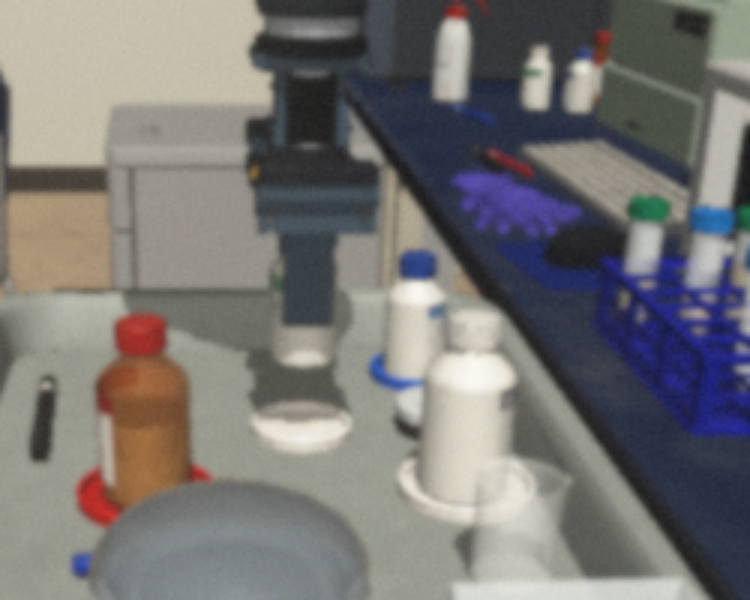

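{"name": "drive_tool", "arguments": {"motion": [[[0,0,-0.004],[0,0,0]],[[0,0,-0.008],[0,0,0]],[[0,0,-0.01],[0,0,0]],[[0,0,-0.01],[0,0,0]],[[0,0,-0.01],[0,0,0]],[[0,0,-0.006],[0,0,0]],[[0,0,-0.003],[0,0,0]],[[0,0,-0.002],[0,0,0]],[[0,0,-0.001],[0,0,0]],[[0,0,0],[0,0,0]]]}}

```text
time_s: 35.75
ee_pos: [541.9, 111.3, 39.5]
ee_rot: [-180.0, -0.0, -90.0]
force: [-0.0, -0.3, -0.8]
gripper_width: 47.5
```

{"name": "drive_tool", "arguments": {"motion": [[[0,0,-0.0005],[0,0,0]],[[0,0,0],[0,0,0]],[[0,0,-0.0005],[0,0,0]],[[0,0,0],[0,0,0]],[[0,0,-0.0005],[0,0,0]],[[0,0,0],[0,0,0]],[[0,0,0],[0,0,0]],[[0,0,0],[0,0,0]],[[0,0,0],[0,0,0]],[[0,0,0],[0,0,0]]]}}

```text
time_s: 36.58
ee_pos: [541.7, 111.3, 38.0]
ee_rot: [180.0, -0.0, -90.0]
force: [-0.0, 0.6, -1.3]
gripper_width: 47.5
```

{"name": "drive_tool", "arguments": {"motion": [[[0,0,-0.0005],[0,0,0]],[[0,0,0],[0,0,0]],[[0,0,-0.0005],[0,0,0]],[[0,0,0],[0,0,0]],[[0,0,0],[0,0,0]],[[0,0,0],[0,0,0]],[[0,0,0],[0,0,0]],[[0,0,0],[0,0,0]],[[0,0,0],[0,0,0]],[[0,0,0],[0,0,0]]]}}

```text
time_s: 37.42
ee_pos: [541.7, 111.2, 37.0]
ee_rot: [-180.0, -0.0, -90.0]
force: [-0.7, -0.2, -1.1]
gripper_width: 47.2
```

{"name": "drive_tool", "arguments": {"motion": [[[0,0,-0.0005],[0,0,0]],[[0,0,0],[0,0,0]],[[0,0,0],[0,0,0]],[[0,0,0],[0,0,0]],[[0,0,0],[0,0,0]],[[0,0,0],[0,0,0]],[[0,0,0],[0,0,0]],[[0,0,0],[0,0,0]],[[0,0,0],[0,0,0]],[[0,0,0],[0,0,0]]]}}

```text
time_s: 38.25
ee_pos: [541.8, 111.3, 36.9]
ee_rot: [-180.0, -0.0, -90.0]
force: [-0.8, -0.1, 4.9]
gripper_width: 47.4
```

Contact. Releasing, then lifting clear.

{"name": "drive_tool", "arguments": {"motion": [[[0,0,0],[0,0,0]],[[0,0,0],[0,0,0]],[[0,0,0],[0,0,0]],[[0,0,0],[0,0,0]],[[0,0,0],[0,0,0]],[[0,0,0],[0,0,0]],[[0,0,0],[0,0,0]],[[0,0,0],[0,0,0]],[[0,0,0],[0,0,0]],[[0,0,0],[0,0,0]]], "claw": 0.8}}

```text
time_s: 39.08
ee_pos: [541.7, 111.3, 36.5]
ee_rot: [180.0, -0.0, -90.0]
force: [-0.2, 0.4, -0.6]
gripper_width: 72.9
```

{"name": "drive_tool", "arguments": {"motion": [[[0,0,0.004],[0,0,0]],[[0,0,0.01],[0,0,0]],[[0,0,0.016],[0,0,0]],[[0,0,0.02],[0,0,0]],[[0,0,0.024],[0,0,0]],[[0,0,0.024],[0,0,0]],[[0,0,0.024],[0,0,0]],[[0,0,0.02],[0,0,0]],[[0,0,0.014],[0,0,0]],[[0,0,0.006],[0,0,0]]]}}

```text
time_s: 39.92
ee_pos: [542.9, 111.5, 202.0]
ee_rot: [-179.7, 0.1, -90.0]
force: [0.8, 0.6, 0.4]
gripper_width: 73.3
```

{"name": "drive_tool", "arguments": {"motion": [[[-0.006,-0.016,0],[0,0,0]],[[-0.012,-0.03,0],[0,0,0]],[[-0.012,-0.03,0],[0,0,0]],[[-0.012,-0.03,0],[0,0,0]],[[-0.012,-0.03,0],[0,0,0]],[[-0.012,-0.03,0],[0,0,0]],[[-0.012,-0.03,0],[0,0,0]],[[-0.012,-0.03,0],[0,0,0]],[[-0.012,-0.03,0],[0,0,0]],[[-0.012,-0.03,0],[0,0,0]]]}}

```text
time_s: 40.75
ee_pos: [426.6, -175.9, 198.5]
ee_rot: [180.0, 0.0, -90.0]
force: [0.5, -1.0, -1.0]
gripper_width: 73.0
```

{"name": "drive_tool", "arguments": {"motion": [[[-0.012,-0.03,0],[0,0,0]],[[-0.012,-0.03,0],[0,0,0]],[[-0.012,-0.03,0],[0,0,0]],[[-0.012,-0.03,0],[0,0,0]],[[-0.012,-0.03,0],[0,0,0]],[[-0.012,-0.03,0],[0,0,0]],[[-0.008,-0.02,0],[0,0,0]],[[-0.004,-0.01,0],[0,0,0]],[[0,0,0],[0,0,0]],[[0,0,0],[0,0,0]]]}}

```text
time_s: 41.58
ee_pos: [343.7, -384.1, 198.2]
ee_rot: [180.0, 0.1, -90.1]
force: [0.6, -0.1, -0.5]
gripper_width: 73.2
```

```bash
python3 - <<'E'
from h import *
import cv2
j=env.grab_frame("side")[:,:,::-1];cv2.imwrite("pics/side11.png",cv2.resize(j[60:260,230:480],None,fx=3,fy=3))
i=env.grab_frame("top")[:,:,::-1];cv2.imwrite("pics/top11.png",cv2.resize(i[90:350,150:450],None,fx=2.6,fy=2.6))
s=env.state();print(s["ee_pos"],s["ee_rot"],s["time_s"])
E
```

```text
[ 344.10313678 -383.39411296  198.41459298] [ 1.79995278e+02  5.25537011e-02 -8.99491585e+01] 41.6833
```

View pics/side11.png

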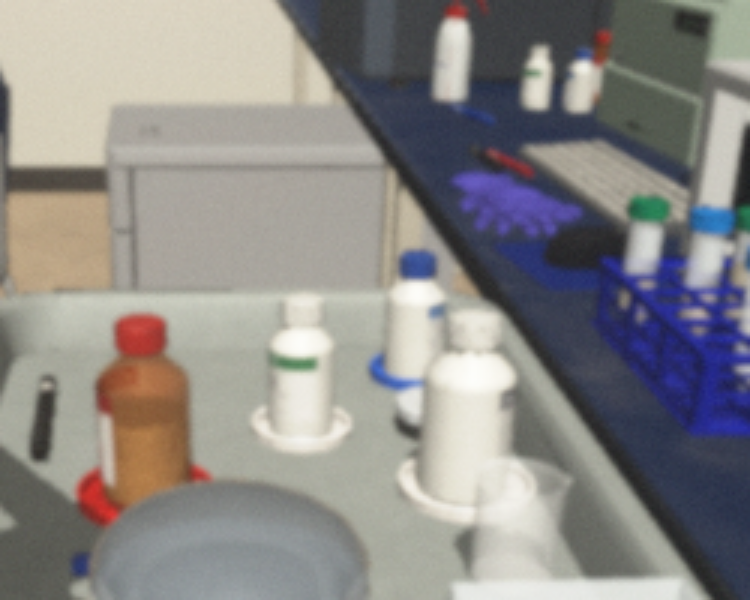

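View pics/top11.png

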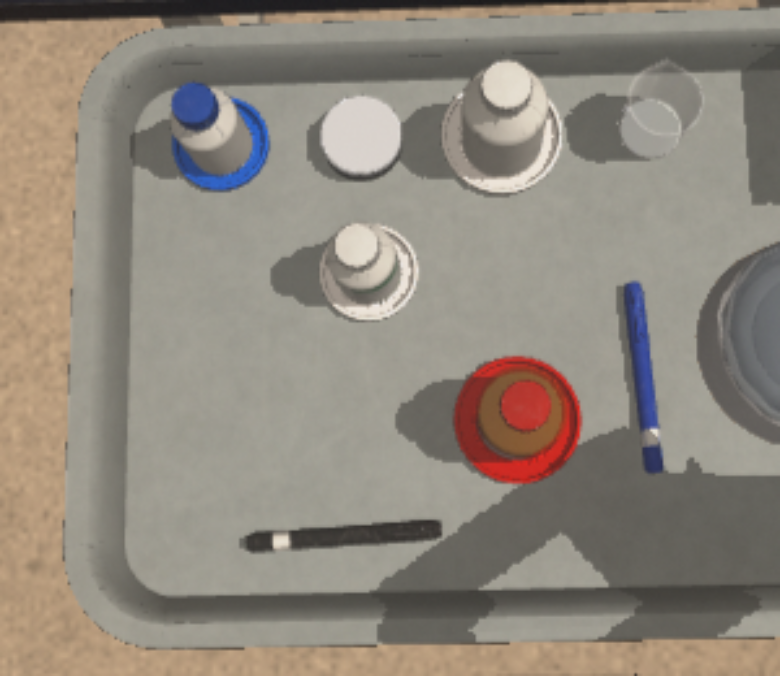

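All four bottles stand upright in their dishes; in the top view they are at blue (220,135), large white (502,120), small white (366,268) and red (518,415). The case at (361,136) and the beaker at (655,115) have not moved.

```bash
python3 -c "
from workcell import env
print(env.job_done())"
```

```text
the job is handed in; nothing more can be done
None
```

All four bottles now stand upright in their matching dishes, and I handed the job in at about 42 s of the 96 s allowed. I moved them one at a time in the order large white, red, blue, small white. Each was lowered in 0.5 mm steps until the wrist force showed contact (about 5–6 N), then released.

In the last top and side pictures each bottle stood upright, well inside its dish's rim. The glass beaker and the round case were where they started, and the arm was clear of everything.

No check failed. The side camera put points about 2 mm off from the top camera, which is within the stated calibration and well inside the clearance in the dishes.

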